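Set the brush-handle clamp with its square key

ROBOT

A 7-joint arm with a two-finger parallel gripper is mounted at the origin on the work surface. World frame = base frame: x ahead of the robot, y to its left, z up, the work surface at z = 0. Lengths are in m, angles in rad, forces in N, time in s.
With the tool pointing down it reaches from about 0.4 to 0.875 m from the base axis. Payload 19.3 kg.
Tool frame: the origin (TCP) lies midway between the tips of the shut fingers; the grasp point (between the pads) lies bot.pinch_z behind it (bot.pinch_z is the distance from the TCP to the grasp point, in m); z points along the fingers, y is the line along which they close (so a half turn about z gives the same grasp; the last joint's range is limited). The gripper opens to 85 mm and grips with 20 to 120 N. Pads are 22 mm wide; open, the fingers measure 114 mm over their backs; the gripper's body (76 mm by 85 mm) begins 54 mm behind the grasp point. The pads swing forward as they close: fully open they stand 13 mm farther back than shut.
Start: joints at [-1.238, 0.521, -0.036, 1.599, 0.021, 1.021, -0.113], TCP at [0.245, 0.575, 0.231] pointing down, gripper open.
Joint ranges: [-2.91, 2.91], [-0.3, 2.13], [-1.5, 1.42], [0.17, 2.43], [-1.26, 4.41], [0.16, 1.93], [-2.52, 2.52]. Speed limits (rad/s): [1.89, 1.89, 2.39, 2.39, 3.01, 3.01, 3.01].

INTERFACE

Orientations are given as [roll, pitch, yaw] about the fixed x, y, z axes, in that order (R = Rz(yaw) Ry(pitch) Rx(roll)).
In Python, from workcell import readout, grab_frame, camera_info, workorder, bot gives the robot as it stands. The module is installed in compiled form; this text tells all that it offers.
- The arm moves only by the tool drive_tool, never from a script. Its argument "targets" is a list of rows, each an object of numbers: "dx", "dy", "dz": the shift along the tool's x, y, z as a fraction of full scale; "yaw": the turn about the tool's z as a fraction of full scale; "fingers": the closure, from 0 (fully open) to 1 (shut). In form: [{"dx": .., "dy": .., "dz": .., "yaw": .., "fingers": ..}, ...]. A call has 1 to 20 rows; each row shifts and turns the commanded pose from where the row before left it, along the tool's axes as they then stand; what a row does not reach is not made up. Full scale, the value 1, is 0.1 m for a shift and 90 degrees for a turn. A row lasts 1/10 s, in which the tool goes at most 50 mm and 8.59 degrees, less where a joint would pass 70% of its speed; a pose out of reach is approached as far as the arm can. A call with a number of a shift or a turn outside -1 to 1 is refused whole. A call with a gripper value outside its range is refused whole. The fingers move at their own pace and stop on an object; "squeeze" is the grip in N (left out, the last holds). Time passes only in rows, so rows that do not move let the fingers close. It gives the time, the measured TCP pose, the force, the opening and the grip force at its end, in the units of the state.
- readout.observe(): the state, without advancing time (a new reading comes with each control period).
- grab_frame(name): name is "scene" or "top"; returns the picture (420x560x3 uint8, blue, green, red); there is no depth.
- camera_info(name): a dict with "fx", "fy", "cx", "cy" (pixels), "T" (4x4, takes a point from camera to world coordinates). Camera axes: x right, y up, looking along -z (the intrinsics and any distortion apply to the point x, -y, -z); pixel columns grow to the right and rows downward; lengths in m; the calibration is good to about 2 mm. A picture is of the moment at which its call begins. camera_info takes no time and is no camera call.
- workorder.job_done(): hands the job in; it is judged then, once.
The state is a dict: "clock": time; "qpos": joint angles; "qd": joint speeds; "joint_efforts": joint torques, N m; "position": TCP position; "tool_rot": TCP orientation; "force": force on the tool from outside, world axes, zero at the start; "moment": the same for the moment, N m; "grip_width": finger opening in m; "finger_force": force on a finger pad.
Only numpy, scipy, OpenCV 4.12 (cv2) and the standard library are available. Lean on these libraries where they do the work, as an engineer would, in place of code of your own. Each camera call takes 0.05 s, during which the arm holds its last target. There are 200 camera calls.

TASK

Put the loose red-gripped key fully home onto the square end of the clamp screw, turn it clockwise (seen from above) until the screw seats and will go no further, then back the screw off a quarter turn so the bamboo handle is just free. Finish while still gripping the key there, upright and fully home on the screw: do not let go. Do not knock or shift the glue jar, the brush pot and the bamboo cup.

Things in the scene. Friction and masses are not known exactly. Their poses are not given: they have to be found in the camera images.
- clamp: Fixed green bench clamp: base plate 130 x 110 mm, bridge 126 x 54 mm (x by y) with its top 78 mm up; a bamboo brush handle, 16 mm thick, 200 mm long, lies through it along y, its axis 32 mm above the table. Origin under the centre of the base, z up. The screw stands upright on the line through the origin; nothing else rises above the bridge.
- screw_seat (a point): Centre of the top of the screw's brass collar (48 mm diameter), 84 mm above the table; turns with the screw. From it rises the steel square shank, 18 x 18 mm, 18 mm tall, its top 5 mm tapering to 13 x 13 mm, its flats facing this point's x and y axes; z up. The key, fully home, rests on this collar.
- screw (a joint): Turn of the clamp screw in rad; grows clockwise seen from above (tightening). 0 = seated on a hard stop; it starts 0.5 to 1.15 short of it (negative) and turns out to -3.5. A quarter turn backed off is -1.571. Friction about 0.08 N m: it stays where left. A rubber-faced pad under the bridge sinks 2 mm per rad onto the bamboo.
- key: Loose key, about 160 g, standing bore down. Steel hub 44 x 44 mm, 28 mm tall; square bore from below, 24 mm deep, 1.2 mm wider than the shank, mouth chamfered, flats facing the key's x and y: it fits the shank in four turns. Origin: centre of the underside, z up. On the shank it has about 0.07 rad of play either way, so on reversing the screw follows some 0.13 rad late.
- key_grip (a point): Middle of the key's red grip bar, 48 mm above the key's underside. The bar is 44 mm long (along the key's x), 14 mm thick (along its y) and 40 mm tall, on top of the hub: 28 to 68 mm above the underside.
- glue_jar: Bystander: black jar with red cap, 54 mm diameter, 50 mm tall, loose on the table; origin at the centre of its underside.
- brush_pot: Bystander: blue and white ceramic pot full of brushes, 85 mm diameter, 100 mm tall, brushes up to about 235 mm; loose; origin at the centre of its underside.
- bamboo_cup: Bystander: empty bamboo cup, 72 mm diameter, 85 mm tall, loose; origin at the centre of its underside.
Things that resemble listed ones, but are neither listed nor needed, are in the scene too. What is shaped like the clamp but pink is not meant.

How it is judged:
On the way, in this order (a step that is already met when the one before it is completed fails the run):
1. the key is fully home on the square shank (underside within 4 mm of the collar, centred within 3 mm, upright) with the screw not yet seated (z of key in the frame of screw_seat below 0.004 m and horizontal distance between key and screw_seat below 0.003 m and angle between key's own z axis and vertical below 0.1 rad and value of joint screw below -0.15 rad), for 0.2 s.
2. the screw is turned until it seats (within 0.06 rad of its stop), the key on it (value of joint screw above -0.06 rad and z of key in the frame of screw_seat below 0.006 m and horizontal distance between key and screw_seat below 0.004 m), for 0.2 s.
At the end, for the whole second after the job is handed in: The screw rests a quarter turn (1.571 rad, within 0.3 rad) back from its stop; the key is upright (within 0.1 rad) and fully home on the shank (underside within 4 mm of the collar, centred within 3 mm); the fingers still grip the key (more than 5 N) (value of joint screw between -1.871 and -1.271 rad and velocity of joint screw between -0.05 and 0.05 rad/s and z of key in the frame of screw_seat below 0.004 m and horizontal distance between key and screw_seat below 0.003 m and angle between key's own z axis and vertical below 0.1 rad and contact force between the fingers and key above 5 N); the arm keeps its last pose, push and grip.
It fails at once if the glue jar is shifted over 20 mm or tipped (distance of glue_jar from where it was at the start of the episode above 0.02 m or angle between glue_jar's own z axis and vertical above 0.3 rad).
It fails at once if the brush pot is shifted over 20 mm or tipped (distance of brush_pot from where it was at the start of the episode above 0.02 m or angle between brush_pot's own z axis and vertical above 0.3 rad).
It fails at once if the bamboo cup is shifted over 20 mm or tipped (distance of bamboo_cup from where it was at the start of the episode above 0.02 m or angle between bamboo_cup's own z axis and vertical above 0.3 rad).
It also fails if it takes over 51 s, if anything falls off the work surface, if the arm or the gripper's body presses on something with over 40 N, if the wrist force passes 120 N, or if a joint passes its speed limit or range.

## Working session

There is one attempt and no reset: what is moved stays moved. The work goes in short steps, Python scripts to look and compute and a tool call to move; the robot and the scene stay as the last step left them, time stands still between calls to the robot, and variables do not carry over. Pictures are saved under pics/ and viewed, at most 10 in all, crops included, and the job is handed in when it is done.

Besides the shell and the picture viewer there is one more tool, called after "Call:" as a command line: name --argument value ..., lists and objects as JSON in quotes. drive_tool: Moves the arm, as the interface text tells. Shift numbers are shares of 0.1 m and turn numbers shares of 90 degrees, none past 1 either way. Its arguments: {"type":"object","properties":{"targets":{"type":"array","items":{"type":"object","properties":{"dx":{"type":"number","minimum":-1,"maximum":1},"dy":{"type":"number","minimum":-1,"maximum":1},"dz":{"type":"number","minimum":-1,"maximum":1},"yaw":{"type":"number","minimum":-1,"maximum":1},"fingers":{"type":"number"}}}},"squeeze":{"type":"number"}},"required":["targets"]}

```bash
mkdir -p pics
python3 - <<'E'
from workcell import readout, grab_frame, camera_info, bot
import cv2,numpy as np
print(readout.observe(), bot.pinch_z)
for n in("scene","top"):
    cv2.imwrite(f"pics/{n}0.png",grab_frame(n)); print(n,camera_info(n))
E
```

```text
{'clock': 0.0, 'qpos': array([-1.23822558,  0.52200689, -0.03632854,  1.59999282,  0.02121963,
        1.02106415, -0.11279147]), 'qd': array([-0.00123376, -0.00022442,  0.00142365, -0.00228136, -0.00047429,
        0.00080815,  0.0016547 ]), 'joint_efforts': array([-1.21416757e-03, -9.27098036e+01,  1.97856970e+00, -3.69934273e+01,
        1.77064352e-02,  7.92342005e-03, -1.08754730e-04]), 'position': array([0.24489212, 0.57467685, 0.23073558]), 'tool_rot': array([-3.14051090e+00,  9.19763583e-05,  2.73883149e+00]), 'force': array([-0.46107007,  0.11876668,  0.09608781]), 'moment': array([ 0.0068066 ,  0.03540674, -0.03524814]), 'finger_force': 0.0, 'grip_width': 0.0855349826412377} 0.0187
scene {'fx': 390.1103217989821, 'fy': 390.1103217989821, 'cx': 278.5155465209934, 'cy': 207.18915366200426, 'T': array([[ 0.24005206, -0.82639682,  0.50935578,  1.01226924],
       [ 0.97072068,  0.1996221 , -0.13361276, -0.12251608],
       [ 0.00873849,  0.52651621,  0.85012018,  0.92348361],
       [ 0.        ,  0.        ,  0.        ,  1.        ]])}
top {'fx': 541.5660401236867, 'fy': 541.5660401236867, 'cx': 275.37788057084185, 'cy': 205.3058841394389, 'T': array([[ 0.01477307,  0.98680859, -0.16121588,  0.26217318],
       [-0.99985558,  0.01322461, -0.0106737 , -0.01596357],
       [-0.00840088,  0.16135028,  0.98686144,  1.44247209],
       [ 0.        ,  0.        ,  0.        ,  1.        ]])}
```

View pics/scene0.png

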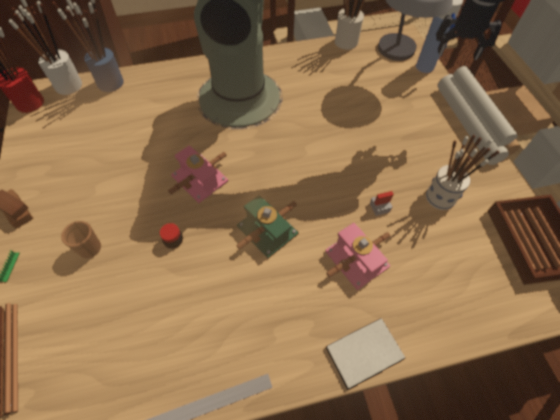

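View pics/top0.png

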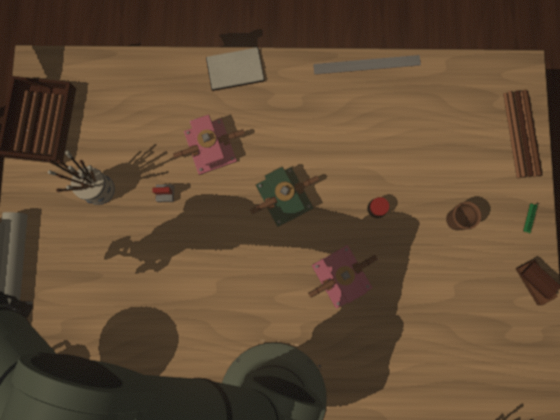

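Scene picture: the green clamp is at (268,222) and two pink clamps at (200,173) and (358,255). The red-gripped key is at (383,202), the jar's red cap at (171,235). In the top picture the key is at (163,193), the green clamp at (285,192), the jar at (378,207), the pot at (92,185) and the cup at (465,214).
What could be taken for the key: the red bar on the hub at scene (383,202), the jar's red cap (171,235) and the red brush pot (20,90). I choose the red bar on a steel hub and check it in one close crop.

Run:
```python
import cv2,numpy as np
s=cv2.imread("pics/scene0.png");t=cv2.imread("pics/top0.png")
c=lambda i,x,y,r,k:cv2.resize(i[y-r:y+r,x-r:x+r],(k,k),interpolation=cv2.INTER_CUBIC)
g=lambda i:np.uint8(255*(i/255.)**.6)
a=np.hstack([c(s,383,203,20,300),c(s,268,220,37,300)]);b=np.hstack([c(g(t),163,193,20,300),c(g(t),286,192,37,300)])
cv2.imwrite("pics/crop.png",np.vstack([a,b]))
```

```text
(no output)
```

View pics/crop.png

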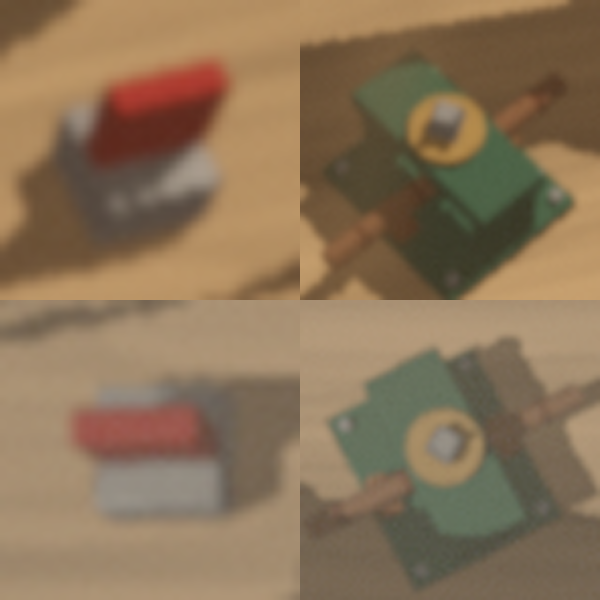

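The crop confirms the key: a red bar on a square steel hub, in both views. It also shows the brass collar with the square shank on the green clamp. Next I fit poses to both views.

```bash
cat > h.py <<'E'
import cv2,numpy as np
from workcell import camera_info
from scipy.optimize import minimize
CI={n:camera_info(n) for n in("scene","top")}
def proj(n,P):
    c=CI[n];T=c["T"];q=(np.atleast_2d(P)-T[:3,3])@T[:3,:3]
    return np.c_[c["cx"]+c["fx"]*q[:,0]/-q[:,2],c["cy"]-c["fy"]*q[:,1]/-q[:,2]]
def ray(n,uv,z):
    c=CI[n];T=c["T"];d=T[:3,:3]@[(uv[0]-c["cx"])/c["fx"],-(uv[1]-c["cy"])/c["fy"],-1]
    return T[:3,3]+d*(z-T[2,3])/d[2]
def box(x,y,a,sx,sy,z0,z1,tx=None):
    P=[]
    for z,hx,hy in((z0,sx/2,sy/2),(z1,(tx or sx)/2,(tx or sy)/2)):
        for i in(-1,1):
            for j in(-1,1):P.append([x+np.cos(a)*i*hx-np.sin(a)*j*hy,y+np.sin(a)*i*hx+np.cos(a)*j*hy,z])
    return np.array(P)
def sil(n,parts,shape=(420,560),k=6,roi=None):
    x0,y0,x1,y1=roi; m=np.zeros(((y1-y0)*k,(x1-x0)*k),np.uint8)
    for P in parts:
        uv=(proj(n,P)+.5-[x0,y0])*k
        cv2.fillConvexPoly(m,cv2.convexHull(np.round(uv).astype(np.int32)),255)
    return cv2.GaussianBlur(cv2.resize(m,(x1-x0,y1-y0),interpolation=cv2.INTER_AREA)/255.,(0,0),.8)
E
python3 - <<'E'
from h import *
im={n:cv2.imread(f"pics/{n}0.png").astype(float) for n in CI}
def red(i): return np.clip(((i[...,2]-i[...,1])/(i[...,2]+1)-.42)/.25,0,1)
roi={"scene":(363,183,403,223),"top":(143,173,183,213)}
M={n:red(im[n])[r[1]:r[3],r[0]:r[2]] for n,r in roi.items()}
for n in M:
    v,u=np.nonzero(M[n]>.5);c=(u.mean()+roi[n][0],v.mean()+roi[n][1]);print(n,len(u),c,ray(n,c,.05))
p0=ray("top",(162,191),.055)
def cost(p,ns=("scene","top")): return sum(((sil(n,[box(p[0],p[1],p[2],.044,.014,.028,.068)],roi=roi[n])-M[n])**2).sum() for n in ns)
for ns in(("scene","top"),("scene",),("top",)):
    best=min((minimize(cost,[p0[0],p0[1],a],args=(ns,),method="Nelder-Mead",options=dict(initial_simplex=[[p0[0]+d[0],p0[1]+d[1],a+d[2]] for d in((0,0,0),(.008,0,0),(0,.008,0),(0,0,.2))])) for a in(1.3,1.57,1.8)),key=lambda r:r.fun)
    print("key",ns,best.x,best.fun)
# collar
for n,c,r in(("scene",(267,214),16),("top",(286,190),14)):
    i=im[n];h=cv2.cvtColor(im[n].astype(np.uint8),cv2.COLOR_BGR2HSV)
    m=((h[...,0]>12)&(h[...,0]<28)&(h[...,1]>90)).astype(np.uint8);k=np.zeros_like(m);cv2.circle(k,c,r,1,-1);m*=k
    cs,_=cv2.findContours(m,cv2.RETR_EXTERNAL,cv2.CHAIN_APPROX_NONE);q=max(cs,key=cv2.contourArea)
    e=cv2.fitEllipse(cv2.convexHull(q));print(n,e,ray(n,e[0],.083), "expected axes px", 0.048*CI[n]["fx"]/np.linalg.norm(CI[n]["T"][:3,3]-ray(n,e[0],.083)))
E
```

```text
scene 83 (np.float64(383.9879518072289), np.float64(196.18072289156626)) [0.52170276 0.29875214 0.05      ]
top 74 (np.float64(160.7027027027027), np.float64(189.90540540540542)) [0.52653784 0.3004036  0.05      ]
key ('scene', 'top') [0.52588798 0.29612104 1.8514391 ] 127.17335584470683
key ('scene',) [0.5230015  0.29837325 2.03047718] 53.231828563947744
key ('top',) [0.52663624 0.29918422 1.38653802] 51.81074307770433
scene ((266.0366516113281, 211.1732177734375), (25.140817642211914, 33.588523864746094), 85.33184051513672) [ 0.51276324 -0.02378991  0.083     ] expected axes px 19.055276425780814
top ((287.1418151855469, 190.1462860107422), (19.977054595947266, 26.877832412719727), 79.75140380859375) [ 0.52390359 -0.03073408  0.083     ] expected axes px 18.77563315003023
```

Run:
```python
from h import *
im={n:cv2.imread(f"pics/{n}0.png").astype(float) for n in CI}
np.set_printoptions(linewidth=250)
for n,(x0,y0,x1,y1) in {"scene":(372,188,397,210),"top":(150,184,176,206)}.items():
    i=im[n][y0:y1,x0:x1];print(n,x0,y0);print((100*(i[...,2]-i[...,1])/(i[...,2]+1)).astype(int))
for n,(x0,y0,x1,y1) in {"scene":(254,202,280,226),"top":(274,178,299,203)}.items():
    i=im[n][y0:y1,x0:x1];print(n,x0,y0);print((100*(i[...,2]-i[...,0])/(i.max(-1)+1)).astype(int))
```

```text
scene 372 188
[[20 20 20 20 20 20 21 21 21 20 20 20 20 20 20 20 19 20 20 20 20 20 20 20 20]
 [20 20 20 20 20 20 19 20 20 20 20 20 20 19 20 20 20 22 21 22 21 20 20 20 20]
 [20 20 20 20 20 20 20 20 20 20 20 20 20 21 22 23 25 27 29 30 26 23 21 21 20]
 [20 19 20 19 20 20 20 20 21 21 22 23 26 27 29 32 36 40 44 43 35 26 22 21 21]
 [19 20 20 20 20 21 22 23 25 27 29 32 37 42 46 48 52 56 59 56 46 31 24 21 20]
 [20 19 19 20 21 25 29 32 37 42 45 50 54 58 60 62 63 63 63 61 53 37 25 21 21]
 [20 20 20 20 24 33 44 49 54 57 60 61 63 64 64 64 64 65 64 63 53 37 24 21 19]
 [20 20 20 22 28 43 58 61 63 64 64 64 64 65 65 64 62 63 62 59 46 31 23 21 20]
 [19 18 18 21 29 49 62 64 64 64 64 64 64 63 63 62 60 58 56 48 35 25 20 20 20]
 [16 14 14 20 33 50 61 64 64 64 62 62 60 60 58 56 54 54 50 40 28 22 20 20 20]
 [12 10 12 19 35 50 58 61 60 59 58 56 54 55 54 55 53 51 46 33 25 21 20 20 20]
 [ 9 10 12 23 43 52 53 57 54 56 55 54 55 53 54 54 54 51 41 29 23 21 21 20 20]
 [11 11 16 30 47 52 55 53 55 53 53 54 54 55 52 53 52 44 33 25 22 20 20 20 20]
 [12 13 23 39 50 54 55 54 53 54 54 53 54 51 51 48 40 32 26 22 20 20 20 2
[... 5647 characters left out ...]
17 41 50 55 56 56 54 52 46 39 30 26 34 48 55 54 54 56 55 50 31 12 11 14 27]
 [12 31 47 54 55 54 56 57 53 52 45 44 49 54 54 55 54 55 53 44 18  6  8 11 23]
 [25 27 42 50 54 54 56 55 55 56 54 54 54 55 56 55 56 54 47 31  9  8 10 10 14]
 [45 32 31 43 51 54 55 56 55 55 55 56 55 55 55 55 54 51 38 14  8  7  7  8  9]
 [48 43 27 28 42 51 53 55 55 55 56 54 56 56 54 51 48 36 16  5  8 10  8  8 12]
 [52 51 35 18 26 39 47 51 52 54 54 54 53 52 49 42 30 15  8  7  7  7  5  8  8]
 [53 50 40 20 10 17 30 40 44 48 48 46 45 39 33 21  8  7  5  7  5  7  7 11  9]
 [49 50 41 24  8  5 10 15 21 25 29 28 21 14 10  7  7  7  8  7  8  7  8  7 10]
 [48 47 37 20  9  5  7  7  4  8  7  7  7  5  5  7  7  8  7  7  7  7  8  7  7]]
```

```bash
cat > fit.py <<'E'
from h import *
def nm(f,x0,steps):
    s=[np.array(x0,float)]+[np.array(x0)+np.eye(len(x0))[i]*d for i,d in enumerate(steps)]
    return minimize(f,x0,method="Nelder-Mead",options=dict(initial_simplex=s,xatol=1e-5,fatol=1e-3))
def lin(a,lo,hi): return np.clip((a-lo)/(hi-lo),0,1)
def crop(i,r): return i[r[1]:r[3],r[0]:r[2]]
def fit(M,roi,parts,x0,steps,ns):
    return nm(lambda p:sum(((sil(n,parts(p),roi=roi[n])-M[n])**2).sum() for n in ns),x0,steps)
E
python3 - <<'E'
from fit import *
im={n:cv2.imread(f"pics/{n}0.png").astype(float) for n in CI}
sets=(("scene","top"),("scene",),("top",))
roi={"scene":(363,183,403,223),"top":(143,173,183,213)}
M={n:lin(crop((im[n][...,2]-im[n][...,1])/(im[n][...,2]+1),r),.22,.52) for n,r in roi.items()}
for ns in sets:
    b=min((fit(M,roi,lambda p:[box(*p,.044,.014,.028,.068)],[.525,.298,a],[.008,.008,.2],ns) for a in(1.4,1.7,2.)),key=lambda r:r.fun);print("bar",ns,b.x,b.fun)
roi={"scene":(252,200,281,229),"top":(271,176,299,204)}
sat={n:crop((im[n][...,2]-im[n][...,0])/(im[n].max(-1)+1),r) for n,r in roi.items()}
t=np.linspace(0,2*np.pi,48)
col=lambda x,y:np.c_[x+.024*np.cos(t),y+.024*np.sin(t),t*0+.084]
for ns in sets:
    C={}
    for n in roi:
        m=lin(sat[n],.2,.5);
        if n=="scene": m=lin(sat[n],.42,.54)
        # fill shank
        k=sil(n,[box(.523,-.028,0,.026,.026,.084,.102)],roi=roi[n])>.3
        m[k]=np.maximum(m[k],1); C[n]=m
    b=fit(C,roi,lambda p:[col(*p)],[.522,-.028],[.006,.006],ns);print("collar",ns,b.x,b.fun);
    S={n:lin(-sat[n],-.5,-.22)*(sil(n,[np.vstack([box(*b.x,0,.022,.022,.084,.104),box(*b.x,.785,.022,.022,.084,.104)])],roi=roi[n])>.3) for n in roi}
    g=min((fit(S,roi,lambda p:[np.vstack([box(*p,.018,.018,.084,.097),box(*p,.018,.018,.097,.102,.013)])],[*b.x,a],[.004,.004,.2],ns) for a in(0,.4,.8,1.2)),key=lambda r:r.fun)
    print(" shank",g.x,g.x[2]%(np.pi/2),g.fun)
E
```

```text
bar ('scene', 'top') [0.52538971 0.29729676 1.65501722] 32.935245337743346
bar ('scene',) [0.52422866 0.29689297 1.74926036] 9.834655710756923
bar ('top',) [0.52679322 0.29937372 1.57385807] 13.313623000779035
collar ('scene', 'top') [ 0.5221097  -0.02397899] 133.262827532463
 shank [ 0.52142422 -0.0238181   1.17086758] 1.1708675773973605 9.842267275974148
collar ('scene',) [ 0.52172835 -0.02441595] 48.87748359156842
 shank [ 0.51975264 -0.02361496  1.26870491] 1.2687049147388887 6.201876159817335
collar ('top',) [ 0.52256406 -0.02372829] 83.26872890882635
 shank [ 0.52265925 -0.023339   -0.50277603] 1.068020293537312 1.4735970777739966
```

Call:
drive_tool --targets '[{"dx": -0.21,"dy": -0.21},{"dx": -0.21,"dy": -0.21},{"dx": -0.21,"dy": -0.21},{"dx": -0.21,"dy": -0.21},{"dx": -0.21,"dy": -0.21},{"dx": -0.21,"dy": -0.21},{"dx": -0.21,"dy": -0.21},{"dx": -0.21,"dy": -0.21},{"dx": -0.21,"dy": -0.21},{"dx": -0.21,"dy": -0.21},{"yaw": 0.093},{"yaw": 0.093},{"yaw": 0.093},{"yaw": 0.093},{"yaw": 0.093},{"yaw": 0.093},{"yaw": 0.093},{"yaw": 0.093},{}]'

```text
invalid input
```

Run:
```python
from h import *
from workcell import readout
s=readout.observe();print(s["qpos"],s["position"],s["tool_rot"])
for nm,uv,z in(("pot",(92,183),.1),("jar",(378,207),.05),("cup",(466,213),.085)):print(nm,ray("top",uv,z))
```

```text
[-1.23818474  0.52198746 -0.03635733  1.59994242  0.02121017  1.02112144
 -0.11279031] [0.24490102 0.57468356 0.23076543] [-3.14052157e+00  6.96194576e-05  2.73881091e+00]
pot [0.53256832 0.46447288 0.1       ]
jar [ 0.48876339 -0.2677621   0.05      ]
cup [ 0.47069155 -0.48315345  0.085     ]
```

The move was refused, so every row probably needs all its fields.

Call:
drive_tool --targets '[{"dx": -0.21,"dy": -0.21,"dz": 0,"yaw": 0,"fingers": 0},{"dx": -0.21,"dy": -0.21,"dz": 0,"yaw": 0,"fingers": 0},{"dx": -0.21,"dy": -0.21,"dz": 0,"yaw": 0,"fingers": 0},{"dx": -0.21,"dy": -0.21,"dz": 0,"yaw": 0,"fingers": 0},{"dx": -0.21,"dy": -0.21,"dz": 0,"yaw": 0,"fingers": 0},{"dx": -0.21,"dy": -0.21,"dz": 0,"yaw": 0,"fingers": 0},{"dx": -0.21,"dy": -0.21,"dz": 0,"yaw": 0,"fingers": 0},{"dx": -0.21,"dy": -0.21,"dz": 0,"yaw": 0,"fingers": 0},{"dx": -0.21,"dy": -0.21,"dz": 0,"yaw": 0,"fingers": 0},{"dx": -0.21,"dy": -0.21,"dz": 0,"yaw": 0,"fingers": 0},{"dx": 0,"dy": 0,"dz": 0,"yaw": 0.093,"fingers": 0},{"dx": 0,"dy": 0,"dz": 0,"yaw": 0.093,"fingers": 0},{"dx": 0,"dy": 0,"dz": 0,"yaw": 0.093,"fingers": 0},{"dx": 0,"dy": 0,"dz": 0,"yaw": 0.093,"fingers": 0},{"dx": 0,"dy": 0,"dz": 0,"yaw": 0.093,"fingers": 0},{"dx": 0,"dy": 0,"dz": 0,"yaw": 0.093,"fingers": 0},{"dx": 0,"dy": 0,"dz": 0,"yaw": 0.093,"fingers": 0},{"dx": 0,"dy": 0,"dz": 0,"yaw": 0.093,"fingers": 0}]'

```text
clock: 1.9
position: [0.3557, 0.2993, 0.2312]
tool_rot: [-3.141, 0.0, 1.564]
force: [0.9, -0.6, -0.0]
grip_width: 0.0855
finger_force: 0.0
```

Run:
```python
from workcell import readout
s=readout.observe();print(s["clock"],s["qpos"],s["position"],s["tool_rot"])
```

```text
1.9 [-1.03110933  0.27376724  0.24845734  2.01547883 -0.08757755  0.86267189
 -0.74116846] [0.35574132 0.29933763 0.23115851] [-3.14133561e+00  3.30637531e-04  1.56410317e+00]
```

Call:
drive_tool --targets '[{"dx": 0,"dy": 0.28,"dz": 0,"yaw": 0,"fingers": 0},{"dx": 0,"dy": 0.28,"dz": 0,"yaw": 0,"fingers": 0},{"dx": 0,"dy": 0.28,"dz": 0,"yaw": 0,"fingers": 0},{"dx": 0,"dy": 0.28,"dz": 0,"yaw": 0,"fingers": 0},{"dx": 0,"dy": 0.28,"dz": 0,"yaw": 0,"fingers": 0},{"dx": 0,"dy": 0.28,"dz": 0,"yaw": 0,"fingers": 0},{"dx": 0,"dy": 0.02,"dz": 0.2,"yaw": 0,"fingers": 0},{"dx": 0,"dy": 0,"dz": 0.3,"yaw": 0,"fingers": 0},{"dx": 0,"dy": 0,"dz": 0.3,"yaw": 0,"fingers": 0},{"dx": 0,"dy": 0,"dz": 0.3,"yaw": 0,"fingers": 0},{"dx": 0,"dy": 0,"dz": 0.2,"yaw": 0,"fingers": 0},{"dx": 0,"dy": 0,"dz": 0,"yaw": 0,"fingers": 0}]'

```text
clock: 3.1
position: [0.5244, 0.2985, 0.0986]
tool_rot: [-3.138, 0.003, 1.57]
force: [0.0, -0.8, 0.3]
grip_width: 0.0853
finger_force: 0.0
```

Run:
```python
from workcell import readout,grab_frame
import cv2,numpy as np
s=readout.observe();print(s["clock"],s["qpos"],s["position"],s["tool_rot"])
a=grab_frame("scene");b=grab_frame("top")
c=lambda i,x,y,r:cv2.resize(i[y-r:y+r,x-r:x+r],(380,380),interpolation=cv2.INTER_CUBIC)
cv2.imwrite("pics/g1.png",np.hstack([c(a,383,190,50),c(b,163,193,50)]))
```

```text
3.1 [-0.76517029  0.66878892  0.21986471  1.76859564 -0.20372306  0.73108105
 -0.43896552] [0.52444943 0.29848367 0.09863683] [-3.13782758e+00  2.70945493e-03  1.57020356e+00]
```

View pics/g1.png

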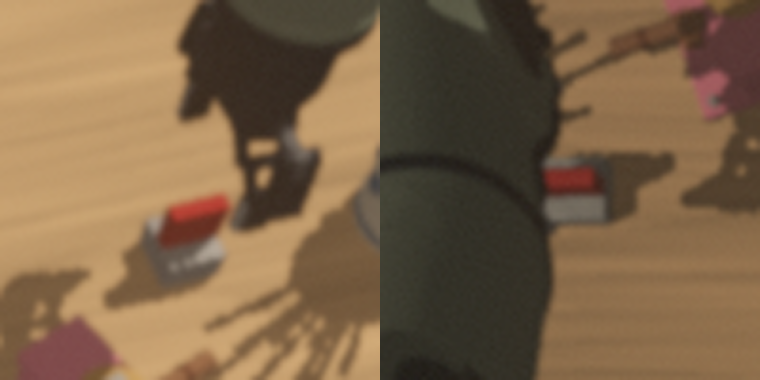

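The gripper is open above the key; the fingers show at about scene (383,169) and (397,199) and the key at (383,203). I check this against the projection of the measured TCP.

Run:
```python
from h import *
p=np.array([.5244,.2985,.0986])
print(proj("scene",[p,p+[.05,0,.013],p+[-.05,0,.013],p-[0,0,.05]]))
print(proj("scene",[[.5254,.2975,.068],[.5254,.2975,0]]))
```

```text
[[388.78806026 186.67424204]
 [397.81734367 199.77391779]
 [382.68494103 168.55056062]
 [384.15510406 197.30074527]]
[[385.6979583  193.66100621]
 [379.79643378 207.20255177]]
```

The projection puts the finger ends at (398,200) and (383,169), which matches what is seen. Now I descend and grip.

Call:
drive_tool --targets '[{"dx": 0,"dy": 0.01,"dz": 0.2,"yaw": 0,"fingers": 0},{"dx": 0,"dy": 0,"dz": 0.2,"yaw": 0,"fingers": 0},{"dx": 0,"dy": 0,"dz": 0.15,"yaw": 0,"fingers": 0},{"dx": 0,"dy": 0,"dz": 0.1,"yaw": 0,"fingers": 0},{"dx": 0,"dy": 0,"dz": 0,"yaw": 0,"fingers": 0}]'

```text
clock: 3.7
position: [0.5266, 0.2992, 0.0357]
tool_rot: [-3.141, 0.001, 1.57]
force: [-0.6, 0.4, 1.1]
grip_width: 0.0856
finger_force: 0.0
```

Call:
drive_tool --squeeze 60 --targets '[{"dx": 0,"dy": 0,"dz": 0.02,"yaw": 0,"fingers": 0.4},{"dx": 0,"dy": 0,"dz": 0,"yaw": 0,"fingers": 0.7},{"dx": 0,"dy": 0,"dz": 0,"yaw": 0,"fingers": 1},{"dx": 0,"dy": 0,"dz": 0,"yaw": 0,"fingers": 1},{"dx": 0,"dy": 0,"dz": 0,"yaw": 0,"fingers": 1},{"dx": 0,"dy": 0,"dz": 0,"yaw": 0,"fingers": 1},{"dx": 0,"dy": 0,"dz": 0,"yaw": 0,"fingers": 1},{"dx": 0,"dy": 0,"dz": 0,"yaw": 0,"fingers": 1}]'

```text
clock: 4.5
position: [0.5269, 0.2994, 0.0346]
tool_rot: [3.141, -0.0, 1.57]
force: [-2.0, -0.3, 5.6]
grip_width: 0.0135
finger_force: 59.0
```

Call:
drive_tool --targets '[{"dx": 0,"dy": 0,"dz": -0.15,"yaw": 0,"fingers": 1},{"dx": 0,"dy": 0,"dz": -0.3,"yaw": 0,"fingers": 1},{"dx": 0,"dy": 0,"dz": -0.3,"yaw": 0,"fingers": 1},{"dx": 0,"dy": 0,"dz": -0.3,"yaw": 0,"fingers": 1},{"dx": 0,"dy": 0,"dz": -0.3,"yaw": 0,"fingers": 1},{"dx": -0.2,"dy": 0,"dz": -0.05,"yaw": 0,"fingers": 1},{"dx": -0.3,"dy": 0,"dz": 0,"yaw": 0,"fingers": 1},{"dx": -0.3,"dy": 0,"dz": 0,"yaw": 0,"fingers": 1},{"dx": -0.3,"dy": 0,"dz": 0,"yaw": 0,"fingers": 1},{"dx": -0.3,"dy": 0,"dz": 0,"yaw": 0,"fingers": 1},{"dx": -0.3,"dy": 0,"dz": 0,"yaw": 0,"fingers": 1},{"dx": -0.3,"dy": 0,"dz": 0,"yaw": 0,"fingers": 1},{"dx": -0.3,"dy": 0,"dz": 0,"yaw": 0,"fingers": 1},{"dx": -0.3,"dy": 0,"dz": 0,"yaw": 0,"fingers": 1},{"dx": -0.3,"dy": 0,"dz": 0,"yaw": 0,"fingers": 1},{"dx": -0.2,"dy": -0.03,"dz": 0,"yaw": 0.08,"fingers": 1},{"dx": 0,"dy": 0,"dz": 0,"yaw": 0.08,"fingers": 1},{"dx": 0,"dy": 0,"dz": 0,"yaw": 0.08,"fingers": 1},{"dx": 0,"dy": 0,"dz": 0,"yaw": 0.08,"fingers": 1},{"dx": 0,"dy": 0,"dz": 0,"yaw": 0,"fingers": 1}]'

```text
clock: 6.5
position: [0.5231, -0.0112, 0.1744]
tool_rot: [-3.141, 0.0, 1.065]
force: [-0.2, -0.0, -2.1]
grip_width: 0.0134
finger_force: 58.7
```

Run:
```python
from workcell import readout,grab_frame
from h import *
s=readout.observe();print(s["clock"],s["qpos"],s["position"],s["tool_rot"],s["force"])
a=grab_frame("scene");b=grab_frame("top");cv2.imwrite("pics/s2.png",a);cv2.imwrite("pics/t2.png",b)
c=lambda i,x,y,r:cv2.resize(i[y-r:y+r,x-r:x+r],(400,400),interpolation=cv2.INTER_CUBIC)
cv2.imwrite("pics/g2.png",np.hstack([c(a,268,205,36),c(b,286,192,50)]))
```

```text
6.5 [-0.39965749  0.46853353  0.41397239  1.93934755 -0.25927848  0.78577592
 -0.346831  ] [ 0.52311498 -0.01116464  0.17439305] [-3.14135782e+00  4.78530384e-04  1.06460186e+00] [-0.20298854 -0.02864997 -2.05525699]
```

View pics/g2.png

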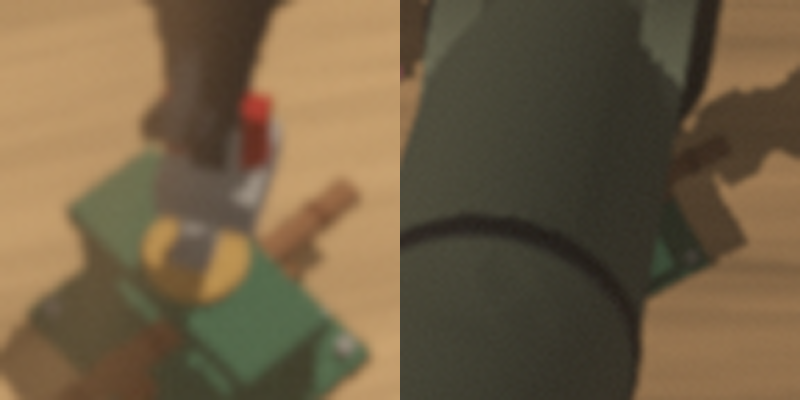

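Scene crop: the key hangs just behind and above the brass collar. The steel shank shows at crop (195,250) and the red bar's end at (257,130); the arm hides the top view. I overlay the predicted outlines.

Run:
```python
from h import *
a=cv2.imread("pics/s2.png");x0,y0,r,k=268,205,36,14
i=cv2.resize(a[y0-r:y0+r-8,x0-r:x0+r],None,fx=11,fy=11,interpolation=cv2.INTER_CUBIC)
def poly(P,c):
    uv=((proj("scene",P)+.5-[x0-r,y0-r])*11).astype(int);cv2.polylines(i,[uv.astype(np.int32)],True,c,1)
o=[0,1,3,2]
u=.1744-.0346
K=(.5231,-.0112,1.065)
B=box(*K,.044,.044,u,u+.028);poly(B[:4][o],(255,255,0));poly(B[4:][o],(255,255,0))
B=box(*K,.044,.014,u+.028,u+.068);poly(B[4:][o],(255,255,255));poly(B[:4][o],(255,255,255))
S=(.5226,-.0235);t=np.linspace(0,6.28,40)
poly(np.c_[S[0]+.024*np.cos(t),S[1]+.024*np.sin(t),t*0+.084],(0,0,255))
B=box(*S,1.068,.018,.018,.084,.097);poly(B[:4][o],(0,255,0));poly(B[4:][o],(0,255,0))
poly(box(*S,1.068,.013,.013,.084,.102)[4:][o],(0,255,0))
cv2.imwrite("pics/ov.png",i[:600]);print(i.shape)
```

```text
(704, 792, 3)
```

View pics/ov.png

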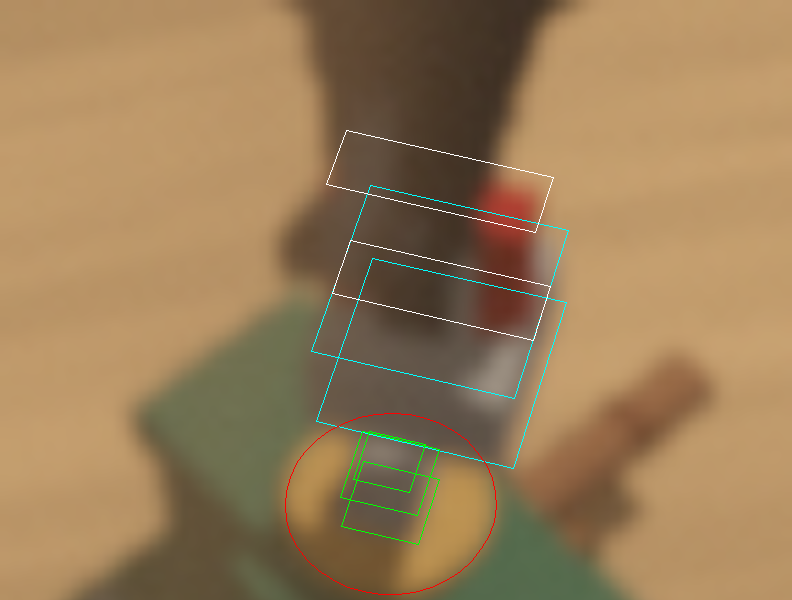

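The key sits about 1 px (2.4 mm) left of its prediction, so it is held off-centre along the bar. The collar agrees with its prediction. I move to just above the shank with that corrected and compare again.

Call:
drive_tool --targets '[{"dx": -0.09,"dy": 0.055,"dz": 0,"yaw": 0,"fingers": 1},{"dx": 0,"dy": 0,"dz": 0.15,"yaw": 0,"fingers": 1},{"dx": 0,"dy": 0,"dz": 0.15,"yaw": 0,"fingers": 1},{"dx": 0,"dy": 0,"dz": 0,"yaw": 0,"fingers": 1},{"dx": 0,"dy": 0,"dz": 0,"yaw": 0,"fingers": 1}]'

```text
clock: 7.1
position: [0.5241, -0.0219, 0.1446]
tool_rot: [-3.141, 0.0, 1.068]
force: [0.2, 0.1, -1.3]
grip_width: 0.013
finger_force: 58.6
```

Run:
```python
from workcell import readout,grab_frame
from h import *
s=readout.observe();p=s["position"];yw=s["tool_rot"][2];print(s["clock"],p,s["tool_rot"],s["force"])
a=grab_frame("scene");cv2.imwrite("pics/s3.png",a)
x0,y0,r=268,205,36
i=cv2.resize(a[y0-r:y0+r-8,x0-r:x0+r],None,fx=11,fy=11,interpolation=cv2.INTER_CUBIC)
i=np.uint8(255*(i/255.)**.7)
def poly(P,c):
    uv=((proj("scene",P)+.5-[x0-r,y0-r])*11).astype(int);cv2.polylines(i,[uv.astype(np.int32)],True,c,1)
o=[0,1,3,2];u=p[2]-.0346;d=-.0025
K=(p[0]+d*np.cos(yw),p[1]+d*np.sin(yw),yw);print(K)
B=box(*K,.044,.044,u,u+.028);poly(B[:4][o],(255,255,0));poly(B[4:][o],(255,255,0))
B=box(*K,.044,.014,u+.028,u+.068);poly(B[4:][o],(255,255,255))
S=(.5226,-.0235);t=np.linspace(0,6.28,40)
poly(np.c_[S[0]+.024*np.cos(t),S[1]+.024*np.sin(t),t*0+.084],(0,0,255))
cv2.imwrite("pics/ov3.png",i[100:])
```

```text
7.1 [ 0.52411047 -0.0219497   0.14459835] [-3.14147074e+00  2.86619826e-04  1.06794363e+00] [ 0.16557024  0.10433017 -1.30544934]
(np.float64(0.5229056484641845), np.float64(-0.024140229265534604), np.float64(1.0679436315609874))
```

View pics/ov3.png

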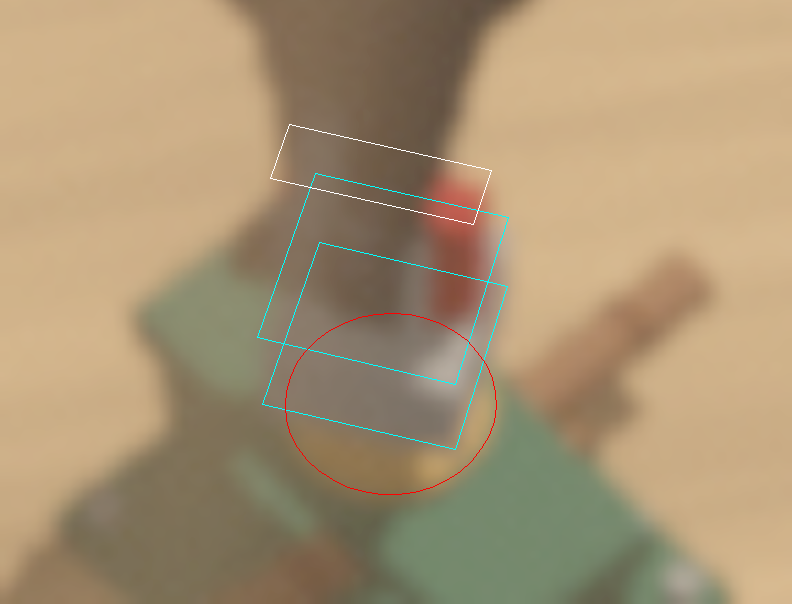

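The outlines of key and collar agree to about 1 mm. I lower gently and watch the force.

Call:
drive_tool --targets '[{"dx": 0,"dy": 0,"dz": 0.05,"yaw": 0,"fingers": 1},{"dx": 0,"dy": 0,"dz": 0.05,"yaw": 0,"fingers": 1},{"dx": 0,"dy": 0,"dz": 0.02,"yaw": 0,"fingers": 1},{"dx": 0,"dy": 0,"dz": 0,"yaw": 0,"fingers": 1}]'

```text
clock: 7.55
position: [0.5232, -0.0211, 0.1323]
tool_rot: [-3.14, 0.0, 1.068]
force: [-6.7, 1.0, 10.3]
grip_width: 0.0132
finger_force: 61.1
```

Call:
drive_tool --targets '[{"dx": 0,"dy": -0.015,"dz": 0,"yaw": 0,"fingers": 1},{"dx": 0,"dy": 0,"dz": 0.02,"yaw": 0,"fingers": 1},{"dx": 0,"dy": 0,"dz": 0.02,"yaw": 0,"fingers": 1},{"dx": 0,"dy": 0,"dz": 0,"yaw": 0,"fingers": 1}]'

```text
clock: 7.95
position: [0.522, -0.0208, 0.1282]
tool_rot: [-3.14, 0.001, 1.068]
force: [-5.0, -1.8, 0.5]
grip_width: 0.0131
finger_force: 60.5
```

Call:
drive_tool --targets '[{"dx": 0,"dy": -0.005,"dz": 0.03,"yaw": 0,"fingers": 1},{"dx": 0,"dy": 0,"dz": 0.03,"yaw": 0,"fingers": 1},{"dx": 0,"dy": 0,"dz": 0.03,"yaw": 0,"fingers": 1},{"dx": 0,"dy": 0,"dz": 0,"yaw": 0,"fingers": 1}]'

```text
clock: 8.35
position: [0.5215, -0.0208, 0.1188]
tool_rot: [-3.14, 0.001, 1.067]
force: [-2.6, -3.1, -6.0]
grip_width: 0.0129
finger_force: 59.9
```

Call:
drive_tool --targets '[{"dx": 0,"dy": 0,"dz": 0.01,"yaw": 0,"fingers": 1},{"dx": 0,"dy": 0,"dz": 0.01,"yaw": 0,"fingers": 1},{"dx": 0,"dy": 0,"dz": 0,"yaw": 0,"fingers": 1},{"dx": 0,"dy": 0,"dz": 0,"yaw": 0,"fingers": 1}]'

```text
clock: 8.75
position: [0.5217, -0.0209, 0.1182]
tool_rot: [-3.141, 0.0, 1.067]
force: [-13.4, -3.8, 29.5]
grip_width: 0.0134
finger_force: 64.9
```

The key is home: it stopped at z = 0.118 with 29 N. I ease the press and turn clockwise, letting the tool orbit to allow for the 2.5 mm grip offset.

Call:
drive_tool --targets '[{"dx": 0,"dy": -0.005,"dz": -0.01,"yaw": 0,"fingers": 1},{"dx": 0,"dy": 0,"dz": 0,"yaw": 0,"fingers": 1},{"dx": 0,"dy": 0.0025,"dz": 0,"yaw": 0.06,"fingers": 1},{"dx": 0,"dy": 0.0025,"dz": 0,"yaw": 0.06,"fingers": 1},{"dx": 0,"dy": 0.0025,"dz": 0,"yaw": 0.06,"fingers": 1},{"dx": 0,"dy": 0.0025,"dz": 0,"yaw": 0.06,"fingers": 1},{"dx": 0,"dy": 0,"dz": 0,"yaw": 0,"fingers": 1}]'

```text
clock: 9.45
position: [0.5222, -0.0214, 0.1185]
tool_rot: [3.141, 0.001, 0.687]
force: [-6.9, -4.6, 9.5]
grip_width: 0.013
finger_force: 62.3
```

```bash
cat > st.py <<'E'
from workcell import readout
s=readout.observe()
for k in("clock","position","tool_rot","force","moment","finger_force","grip_width"):print(k,s[k])
print(s["qpos"][6])
E
python3 st.py
```

```text
clock 9.45
position [ 0.52220556 -0.02143367  0.11845834]
tool_rot [3.14142553e+00 1.17832864e-03 6.86509666e-01]
force [-6.94757575 -4.61891177  9.4725356 ]
moment [-1.1157692   1.49980209 -0.09649865]
finger_force 62.32371211051941
grip_width 0.012984228032409156
-0.5726588880461715
```

Call:
drive_tool --targets '[{"dx": -0.005,"dy": 0.0025,"dz": 0,"yaw": 0.04,"fingers": 1},{"dx": 0,"dy": 0.0025,"dz": 0,"yaw": 0.04,"fingers": 1},{"dx": 0,"dy": 0,"dz": 0,"yaw": 0,"fingers": 1}]'

```text
clock: 9.75
position: [0.5222, -0.0218, 0.1185]
tool_rot: [3.142, 0.001, 0.562]
force: [-5.1, -2.8, 9.0]
grip_width: 0.0132
finger_force: 62.0
```

```bash
python3 st.py
```

```text
clock 9.75
position [ 0.52224867 -0.02180741  0.11845102]
tool_rot [3.14155809e+00 7.45501368e-04 5.62325216e-01]
force [-5.07021328 -2.76595339  9.02969298]
moment [-6.97366000e-01  1.28069815e+00 -4.89933797e-04]
finger_force 62.03763127326965
grip_width 0.013179353030552676
-0.6659191861494188
```

Call:
drive_tool --targets '[{"dx": -0.002,"dy": 0.0025,"dz": 0,"yaw": 0.04,"fingers": 1},{"dx": 0,"dy": 0.0025,"dz": 0,"yaw": 0.04,"fingers": 1},{"dx": 0,"dy": 0,"dz": 0,"yaw": 0,"fingers": 1}]'

```text
clock: 10.05
position: [0.522, -0.0221, 0.1184]
tool_rot: [-3.141, 0.001, 0.437]
force: [-7.3, -0.7, 12.1]
grip_width: 0.0131
finger_force: 62.3
```

```bash
python3 st.py
```

```text
clock 10.05
position [ 0.52200034 -0.02210202  0.11841542]
tool_rot [-3.14104767e+00  1.22520796e-03  4.36964675e-01]
force [-7.25073018 -0.70741698 12.07331448]
moment [-0.31922016  1.73496142 -0.04168   ]
finger_force 62.31164216995239
grip_width 0.013091944968806793
-0.7602828650662317
```

Call:
drive_tool --targets '[{"dx": -0.003,"dy": 0.0,"dz": 0,"yaw": 0.04,"fingers": 1},{"dx": 0,"dy": 0.001,"dz": 0,"yaw": 0.04,"fingers": 1},{"dx": 0,"dy": 0,"dz": 0,"yaw": 0,"fingers": 1}]'

```text
clock: 10.35
position: [0.5217, -0.0221, 0.1185]
tool_rot: [-3.141, 0.002, 0.313]
force: [-8.7, -0.9, 13.1]
grip_width: 0.0132
finger_force: 65.6
```

```bash
python3 st.py
```

```text
clock 10.35
position [ 0.52170088 -0.02212248  0.11845616]
tool_rot [-3.14116708e+00  1.50284295e-03  3.12927511e-01]
force [-8.65774487 -0.94492088 13.09885203]
moment [-0.27376771  2.01184099  1.1215213 ]
finger_force 65.5943763256073
grip_width 0.013175658998209716
-0.8544526969475335
```

The moment jumped to 1.1 N m, so the screw is seated. I confirm with a small extra push and a hold.

Call:
drive_tool --targets '[{"dx": -0.003,"dy": -0.002,"dz": 0,"yaw": 0.015,"fingers": 1},{"dx": 0,"dy": 0,"dz": 0,"yaw": 0,"fingers": 1},{"dx": 0,"dy": 0,"dz": 0,"yaw": 0,"fingers": 1}]'

```text
clock: 10.65
position: [0.5216, -0.0221, 0.1185]
tool_rot: [-3.141, 0.001, 0.292]
force: [-7.3, -1.3, 11.5]
grip_width: 0.013
finger_force: 70.9
```

```bash
python3 st.py
```

```text
clock 10.65
position [ 0.52157098 -0.02211747  0.1184675 ]
tool_rot [-3.14149981e+00  1.12325154e-03  2.92035128e-01]
force [-7.32125703 -1.26374389 11.45962723]
moment [-0.42466749  1.61535559  1.48632718]
finger_force 70.85899829864502
grip_width 0.012960126748687838
-0.8704069603996295
```

Call:
drive_tool --targets '[{"dx": 0,"dy": 0,"dz": 0,"yaw": 0.02,"fingers": 1},{"dx": 0,"dy": 0,"dz": 0,"yaw": 0,"fingers": 1},{"dx": 0,"dy": 0,"dz": 0,"yaw": 0,"fingers": 1},{"dx": 0,"dy": 0,"dz": 0,"yaw": 0,"fingers": 1}]'

```text
clock: 11.05
position: [0.5216, -0.0221, 0.1185]
tool_rot: [-3.142, 0.001, 0.261]
force: [-6.3, -3.0, 11.6]
grip_width: 0.0133
finger_force: 76.0
```

```bash
python3 st.py
```

```text
clock 11.05
position [ 0.52159711 -0.0221302   0.11848074]
tool_rot [-3.14158561e+00  1.11252148e-03  2.60971487e-01]
force [-6.30456037 -3.04142169 11.59178808]
moment [-0.51315336  1.62652087  1.6269632 ]
finger_force 76.01791211462114
grip_width 0.013300505166194325
-0.8940462035295104
```

Call:
drive_tool --targets '[{"dx": 0,"dy": 0,"dz": 0,"yaw": -0.06,"fingers": 1},{"dx": 0,"dy": -0.002,"dz": 0,"yaw": -0.08,"fingers": 1},{"dx": 0,"dy": -0.003,"dz": 0,"yaw": -0.08,"fingers": 1},{"dx": 0,"dy": -0.003,"dz": 0,"yaw": -0.08,"fingers": 1},{"dx": 0,"dy": -0.003,"dz": 0,"yaw": -0.08,"fingers": 1},{"dx": 0,"dy": -0.003,"dz": 0,"yaw": -0.08,"fingers": 1},{"dx": 0,"dy": 0,"dz": 0,"yaw": 0,"fingers": 1}]'

```text
clock: 11.75
position: [0.5215, -0.021, 0.1185]
tool_rot: [3.141, -0.001, 0.983]
force: [-0.4, -0.1, 4.1]
grip_width: 0.0132
finger_force: 61.0
```

```bash
python3 st.py
```

```text
clock 11.75
position [ 0.52153102 -0.02104497  0.11854669]
tool_rot [ 3.14122406e+00 -6.84227154e-04  9.83340266e-01]
force [-0.36827206 -0.07720367  4.10964593]
moment [-0.06362821  0.20301315  0.00449666]
finger_force 60.9546160697937
grip_width 0.013226970668820675
-0.3462534803220054
```

Call:
drive_tool --targets '[{"dx": 0,"dy": -0.003,"dz": 0.003,"yaw": -0.085,"fingers": 1},{"dx": 0,"dy": -0.003,"dz": 0,"yaw": -0.085,"fingers": 1},{"dx": 0,"dy": -0.003,"dz": 0,"yaw": -0.085,"fingers": 1},{"dx": 0,"dy": -0.003,"dz": 0,"yaw": -0.085,"fingers": 1},{"dx": 0,"dy": -0.003,"dz": 0,"yaw": -0.085,"fingers": 1},{"dx": 0,"dy": -0.003,"dz": 0,"yaw": -0.085,"fingers": 1},{"dx": 0,"dy": 0,"dz": 0,"yaw": 0,"fingers": 1}]'

```text
clock: 12.45
position: [0.5201, -0.0204, 0.1184]
tool_rot: [3.141, -0.0, 1.783]
force: [-1.5, -0.3, 9.3]
grip_width: 0.0131
finger_force: 61.8
```

```bash
python3 st.py
```

```text
clock 12.45
position [ 0.5200523  -0.02043329  0.11837717]
tool_rot [ 3.14059238e+00 -2.84244663e-04  1.78287375e+00]
force [-1.48240876 -0.25264429  9.3035477 ]
moment [0.21630233 0.32419383 0.01687017]
finger_force 61.83028221130371
grip_width 0.013102289433525302
0.2684170365865543
```

Call:
drive_tool --targets '[{"dx": 0,"dy": -0.003,"dz": 0,"yaw": -0.085,"fingers": 1},{"dx": 0,"dy": -0.003,"dz": 0,"yaw": -0.085,"fingers": 1},{"dx": 0,"dy": 0,"dz": 0,"yaw": 0,"fingers": 1},{"dx": 0,"dy": 0,"dz": 0,"yaw": 0,"fingers": 1},{"dx": 0,"dy": 0,"dz": 0,"yaw": 0,"fingers": 1},{"dx": 0,"dy": 0,"dz": 0,"yaw": 0,"fingers": 1}]'

```text
clock: 13.05
position: [0.5195, -0.0205, 0.1184]
tool_rot: [3.141, 0.0, 2.045]
force: [-1.2, -0.7, 10.6]
grip_width: 0.0134
finger_force: 62.1
```

```bash
python3 st.py
python3 - <<'E'
from workcell import grab_frame
from h import *
a=grab_frame("scene");x0,y0,r=268,205,36
cv2.imwrite("pics/end.png",cv2.resize(a[y0-r:y0+r,x0-r:x0+r],(576,576),interpolation=cv2.INTER_CUBIC))
E
```

```text
clock 13.05
position [ 0.51954364 -0.02045366  0.11840433]
tool_rot [3.14066394e+00 1.65473762e-04 2.04500674e+00]
force [-1.21656401 -0.72249073 10.61552025]
moment [0.17939891 0.36060578 0.10993554]
finger_force 62.059282064437866
grip_width 0.013358233949907018
0.4728004019797439
```

View pics/end.png

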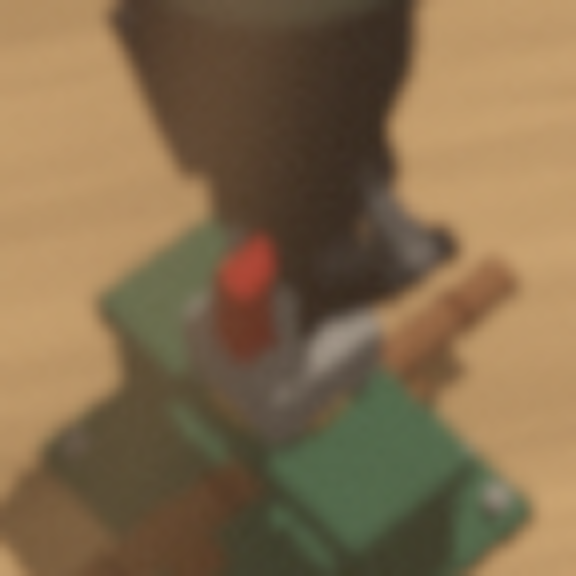

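The hub rests flat on the collar, with only slivers of brass showing at (330,405), and the gripper still holds the bar. I hand the job in.

```bash
python3 -c "
from workcell import workorder;print(workorder.job_done())"
```

```text
the job is handed in; nothing more can be done
None
```

I put the key fully home on the green clamp's screw, turned it clockwise to the stop, backed it off about a quarter turn, and handed the job in at about 13 s with the key still gripped at 62 N; the screw angle is inferred from tool yaw and wrist moment, and no verdict came back.

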